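Roll a roller into the optical gauge with a paddle

TASK

Pick up the paddle and, with its blade, gently roll the aluminium roller along the track, up the ramp and into the gap of the measuring nest, so that it comes to rest there; never touch the roller with the gripper or let it roll fast or leave the track. Then stand the paddle upright on its mat again and let go; leave the bottle, the carton and the steel ring alone.

Things in the scene. Friction and masses are not known exactly. Their poses are not given: they have to be found in the camera images.
- track_bed (a point): Track: fixed aluminium plate 136 mm wide (x), 400 mm long (y), 14 mm thick, flat on the bench. Point: centre of its top face, the bed, 14 mm above the bench. +y runs along the track in the rolling direction, from the roller to the nest; z is up. Steel side rails 12 mm wide stand 12 mm above the bed, 108 mm apart; both ends are open.
- nest_seat (a point): Measuring nest on the track (same axes; its place along y varies). Point: where the roller's centre lies when seated, on the centre line, 32 mm above the bed. Along y from this point: ramp rising 7 mm from -102 to -32 mm, level land to -17 mm, gap 34 mm wide to +17 mm (the roller sinks 5 mm into it and stays), land to +32 mm, ramp down to +72 mm.
- nest: The same nest; origin on the bed, 32 mm straight below nest_seat, same axes. Two grey light heads, 36 mm (x) by 60 mm (y), stand beside the track at the nest, tops 56 mm above the bench, 144 mm clear between them (72 mm to each side of the centre line).
- roller: Hollow aluminium cylinder with dark end plugs, diameter 60, length 98 mm, 0.3 to 0.65 kg, lying across the track before the ramp. Origin at its centre, 30 mm above the bed; its x axis is the cylinder's axis, y and z turn as it rolls. Slight rolling resistance: it stays where left on the level bed, but on the ramp it rolls back unless the blade holds it.
- paddle_grip (a point): Paddle, 0.16 kg, standing upright on its mat. Point: centre of its handle, where to grip, 60 mm above its underside. Handle: level wooden bar 20 mm wide (x), 20 high, 154 long (y). At the +y end hangs the smooth white plastic blade, 70 mm wide, 70 high, its outer (pushing) face 85 mm from the point; at the -y end a wooden foot 50 mm wide, 70 high, outer face at -85 mm. z up.
- mat_top (a point): The paddle's rest mat: fixed black rubber sheet, 140 mm (x) by 200 mm (y), 3 mm thick, flat on the bench. This point is the centre of its top face; z is up.
- bottle_center (a point): Bystander: white plastic bottle standing on the bench, diameter 52 mm, 120 mm high. The point is 60 mm above its underside, on its axis.
- carton_center (a point): Bystander: cardboard carton 80 mm (x) by 120 mm (y), 60 mm high, beyond the track. The point is its centre.
- ring_center (a point): Bystander: steel ring gauge lying flat, outer diameter 68 mm, hole 44 mm, 25 mm high. The point is its centre.
Mind the look-alikes: they are no part of the job. Leave any black or orange look-alike of the part that bears paddle_grip alone. Leave any green look-alike of the roller alone.

How it is judged (in metres and radians):
On the way, in this order (a step that is already met when the one before it is completed fails the run):
1. the paddle is lifted off its mat, the roller not yet rolled (height (world z) of paddle_grip above 0.078 m and distance of roller from where it was at the start of the episode below 0.02 m), for 0.1 s.
2. the paddle's blade pushes the roller up the ramp (contact force between paddle and roller above 0.1 N and y of roller in the frame of nest_seat between -0.085 and -0.017 m).
3. the roller has sunk into the gap of the nest (distance between roller and nest_seat below 0.006 m and linear speed of roller below 0.03 m/s), for 0.2 s.
At the end, for the whole second after the job is handed in: The roller rests in the gap of the nest: its centre within 6 mm of the seat point, its axis within 0.08 rad of straight across the track, at rest (below 0.02 m/s). The paddle stands upright (within 0.1 rad) and at rest on its mat, the middle of its handle over the mat and 52 to 66 mm above it (distance between roller and nest_seat below 0.006 m and linear speed of each of roller, paddle below 0.02 m/s and angle between the x axis of roller and the x axis of nest_seat, either way round below 0.08 rad and x of paddle_grip in the frame of mat_top between -0.07 and 0.07 m and y of paddle_grip in the frame of mat_top between -0.1 and 0.1 m and z of paddle_grip in the frame of mat_top between 0.052 and 0.066 m and angle between paddle_grip's own z axis and vertical below 0.1 rad); the robot touches nothing.
It fails at once if the gripper or arm touches the roller (contact force between any of the fingers, the arm and roller above 0.5 N).
It fails at once if the roller rolls faster than 0.4 m/s (linear speed of roller above 0.4 m/s).
It fails at once if the roller leaves the track (z of roller in the frame of track_bed below 0.022 m or z of roller in the frame of track_bed above 0.055 m or y of roller in the frame of track_bed above 0.205 m or y of roller in the frame of track_bed below -0.205 m).
It fails at once if a bystander is moved more than 30 mm (distance of any of bottle_center, carton_center, ring_center from where it was at the start of the episode above 0.03 m).
It also fails if it takes over 64 s, if anything falls off the work surface, if the arm or the gripper's body presses on something with over 40 N, if the wrist force passes 120 N, or if a joint passes its speed limit or range.

ROBOT

A 6-joint arm with a two-finger parallel gripper is mounted at the origin on the work surface. World frame = base frame: x ahead of the robot, y to its left, z up, the work surface at z = 0. Lengths are in m, angles in degrees, forces in N, time in s.
With the tool pointing down it reaches from about 0.35 to 0.95 m from the base axis. Payload 17.4 kg.
Tool frame: the origin (TCP) lies between the finger pads; the fingertips stand 11 mm ahead of it and the grasp point (between the pads) lies 8 mm behind it; z points along the fingers, x is the direction in which the jaws open and shut, and the axes are right-handed (so a half turn about z gives the same grasp; the last joint's range is limited). The gripper opens to 93 mm and grips with 3 to 60 N. Pads are 15 mm wide; open, the fingers measure 128 mm over their backs; the gripper's body (75 mm by 188 mm) begins 65 mm behind the grasp point.
Start: joints at [64.928, 6.646, 82.598, -0, 90.757, -2.166], TCP at [0.263, 0.622, 0.23] pointing down, gripper open.
Joint ranges: [-162.19, 162.19], [-47.58, 125.68], [4.15, 143.07], [-65.23, 245.23], [0.69, 171.88], [-170.13, 170.13]. Speed limits (degrees/s): [108.29, 108.29, 127.2, 180, 180, 180].

INTERFACE

Orientations are given as [roll, pitch, yaw] about the fixed x, y, z axes, in that order (R = Rz(yaw) Ry(pitch) Rx(roll)).
In Python, from bench import bot, snapshot, camera_params, sign_off gives the robot as it stands. The module is installed in compiled form; this text tells all that it offers.
- The arm moves only by the shell command python3 -m crank 'ROWS' [OPENING]. ROWS is text: rows parted by semicolons, each of 6 numbers parted by spaces: the shift along the world's x, y, z in units of 40 mm (1.0 is 40 mm), then the turn, a rotation vector about the world's x, y, z in units of 5 degrees (1.0 is 5 degrees). A call has 1 to 20 rows; each row is the pose to reach, as a shift and turn from the pose commanded when the call began; what a row does not reach only later rows make up. A row lasts 1/10 s, in which the tool goes at most 50 mm and 8.59 degrees, less where a joint would pass 70% of its speed; a pose out of reach is approached as far as the arm can. A call with a gripper value outside its range is refused whole. OPENING is the opening, from 0 (shut) to 1 (fully open), set as the call begins (- or left out, the last holds). The fingers move at their own pace and stop on an object; the grip force is fixed at half the most. Time passes only in rows, so rows that repeat a pose let the fingers close. It gives the time, the measured TCP pose, the force and the opening at its end, in the units of the state.
- bot.sense(): the state, without advancing time (a new reading comes with each control period).
- snapshot(name): name is "side" or "top" or "wrist"; returns the picture (420x560x3 uint8, red, green, blue); there is no depth.
- camera_params(name): a dict with "fx", "fy", "cx", "cy" (pixels), "T" (4x4, takes a point from camera to world coordinates); the wrist camera has in their place "hand_eye" (4x4, takes a point from camera to tool coordinates, whose origin is the TCP and whose axes are the tool frame's). Camera axes: x right, y down, z forward; pixel columns grow to the right and rows downward; lengths in m; the calibration is good to about 2 mm. The wrist camera is an equidistant fisheye: a pixel r from the principal point sees the ray r / f radians off the axis. A picture is of the moment at which its call begins: read the wrist's pose just before it. camera_params takes no time and is no camera call.
- sign_off(): hands the job in, once; it reports no verdict.
The state is a dict: "time": time; "joint_positions": joint angles; "dq": joint speeds; "joint_efforts": joint torques, N m; "ee_pos": TCP position; "tool_rot": TCP orientation; "force": force on the tool from outside, world axes, zero at the start; "moment": the same for the moment, N m; "width": finger opening in m.
Only numpy, scipy, OpenCV 4.12 (cv2) and the standard library are available. Lean on these libraries where they do the work, as an engineer would, in place of code of your own. Each camera call takes 0.05 s, during which the arm holds its last target.

## Working session

There is one attempt and no reset: what is moved stays moved. The work goes in short steps, Python scripts to look and compute and a shell command to move; the robot and the scene stay as the last step left them, time stands still between calls to the robot, and variables do not carry over. Pictures are saved under pics/ and viewed, and the job is handed in when it is done.

```bash
mkdir -p pics; ls; cat > h.py <<'E'
import numpy as np, cv2
from bench import bot, snapshot, camera_params, sign_off
def save(n,f,im=None):
    im=snapshot(n) if im is None else im
    cv2.imwrite(f'pics/{f}.png',im[:,:,::-1]); return im
def ray(n,u,v):
    p=camera_params(n);T=np.array(p['T']);d=np.array([(u-p['cx'])/p['fx'],(v-p['cy'])/p['fy'],1]);return T[:3,3],T[:3,:3]@d
def onz(n,u,v,z):
    o,d=ray(n,u,v);return o+d*(z-o[2])/d[2]
def proj(n,P):
    p=camera_params(n);T=np.array(p['T']);c=T[:3,:3].T@(np.array(P)-T[:3,3]);return c[0]/c[2]*p['fx']+p['cx'],c[1]/c[2]*p['fy']+p['cy']
E
python3 - <<'E'
from h import *
for n in('top','side'):
    im=save(n,n+'0'); np.save(n+'0',im)
    print(n,camera_params(n))
print(bot.sense())
E
```

```text
pics
top {'fx': 425.33882445416305, 'fy': 425.33882445416305, 'cx': 280.57599790135936, 'cy': 211.75396485988617, 'T': array([[ 0.00705081, -0.98461191,  0.17461292,  0.26395134],
       [-0.99992609, -0.00521261,  0.01098368, -0.0909582 ],
       [-0.00990447, -0.17467745, -0.98457589,  1.39465726],
       [ 0.        ,  0.        ,  0.        ,  1.        ]])}
side {'fx': 485.0061249245686, 'fy': 485.0061249245686, 'cx': 284.69249256540604, 'cy': 206.77457247151673, 'T': array([[ 0.85300718, -0.38642907,  0.35078672, -0.07614227],
       [-0.52156597, -0.60717371,  0.59942391, -1.07597989],
       [-0.01864635, -0.69427132, -0.71947178,  1.24344383],
       [ 0.        ,  0.        ,  0.        ,  1.        ]])}
{'time': 0.1, 'joint_positions': array([ 6.49261455e+01,  6.66995795e+00,  8.26309096e+01, -1.21102915e-03,
        9.07592793e+01, -2.16527080e+00]), 'dq': array([-0.0064402 , -0.00952014, -0.11540238,  0.05618533, -0.13248932,
        0.08477786]), 'joint_efforts': array([ 6.68252087e-04, -7.22888803e+01, -6.23873091e+01,  7.80746411e-02,
        2.26143224e-02, -7.82406732e-05]), 'ee_pos': array([0.26268261, 0.62159145, 0.22900664]), 'tool_rot': array([-1.79998938e+02,  6.01496726e-02,  6.70914014e+01]), 'force': array([-0.76138333, -0.26488918, -0.3876338 ]), 'moment': array([ 0.02000068, -0.00388993, -0.04121958]), 'width': 0.09275167473084933}
```

View pics/top0.png

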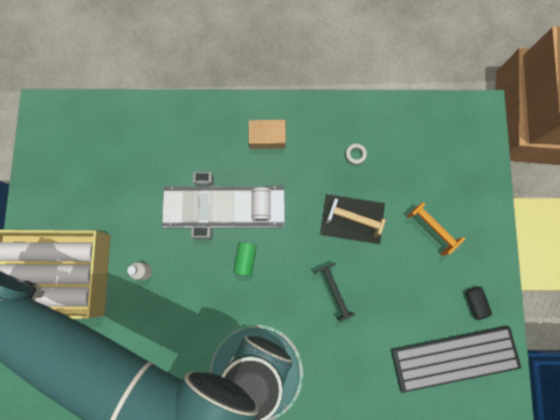

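View pics/side0.png

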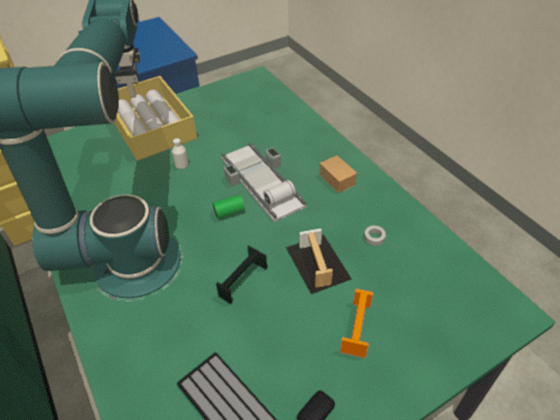

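Candidates for the paddle in the top view: wooden with white blade on the mat (357,218), black (335,292), orange (437,228). For the roller: grey on the track (261,204), green (245,259). By the description I take the wooden one on the mat and the grey one, and check both in a close crop.

```bash
python3 - <<'E'
from h import *
im=np.load('top0.npy')
save('', 'crop1', cv2.resize(im[165:250,150:400],None,fx=3.2,fy=3.2,interpolation=cv2.INTER_CUBIC))
im=np.load('side0.npy')
save('', 'crop2', cv2.resize(im[140:300,210:370],None,fx=3.7,fy=3.7,interpolation=cv2.INTER_CUBIC))
E
```

```text
(no output)
```

View pics/crop1.png

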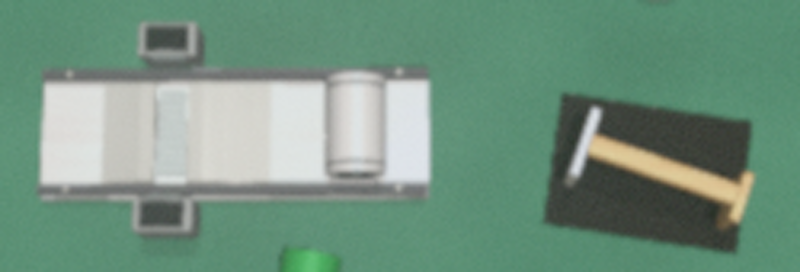

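View pics/crop2.png

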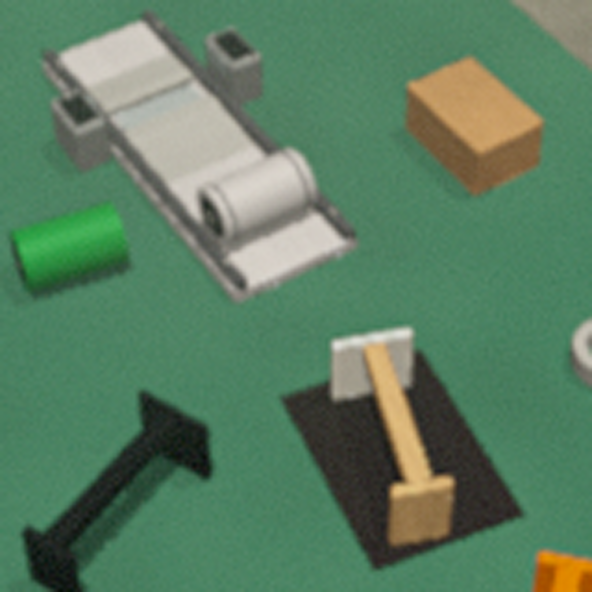

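The crops confirm it: the wooden-handled paddle stands on the black mat, blade (white) at top-view (333,211), foot at (380,226). The grey roller lies at (261,204) on the track, and the nest gap is near (203,206). Measuring next.

```bash
python3 - <<'E'
from h import *
im=np.load('top0.npy'); hsv=cv2.cvtColor(im,cv2.COLOR_RGB2HSV)
H,S,V=[hsv[...,i].astype(int) for i in range(3)]
def big(m,roi):
    k=np.zeros(m.shape,np.uint8);x0,y0,x1,y1=roi;k[y0:y1,x0:x1]=m[y0:y1,x0:x1]
    c=max(cv2.findContours(k,cv2.RETR_EXTERNAL,cv2.CHAIN_APPROX_NONE)[0],key=cv2.contourArea);return c
# handle
m=((H>8)&(H<28)&(S>60)&(V>110))
c=big(m,(335,195,390,245)); r=cv2.minAreaRect(c); print('wood',r)
for p in cv2.boxPoints(r): print(p,onz('top',*p,.073).round(4))
m=(V>140)&(S<60)
c=big(m,(320,190,345,235)); r=cv2.minAreaRect(c); print('blade',r)
for p in cv2.boxPoints(r): print(p,onz('top',*p,.073).round(4))
# track
m=~((H>60)&(H<95)&(S>70))
c=big(m,(155,184,290,235)); r=cv2.minAreaRect(c); print('track',r)
for p in cv2.boxPoints(r): print(p,onz('top',*p,.014).round(4))
# mat
m=(V<70)&(S<110); c=big(m,(318,190,390,245)); r=cv2.minAreaRect(cv2.convexHull(c)); print('mat',r)
for p in cv2.boxPoints(r): print(p,onz('top',*p,.003).round(4))
E
```

```text
wood ((358.1831970214844, 220.54779052734375), (51.199581146240234, 16.028791427612305), 14.620874404907227)
[331.38937 221.84071] [ 0.467 -0.236  0.073]
[335.4354  206.33098] [ 0.5167 -0.2494  0.073 ]
[384.97702 219.25487] [ 0.4762 -0.404   0.073 ]
[380.931  234.7646] [ 0.4271 -0.3897  0.073 ]
blade ((332.5, 209.0), (3.4785051345825195, 21.819713592529297), 18.434946060180664)
[327.4 218.8] [ 0.4766 -0.2236  0.073 ]
[334.30002 198.09999] [ 0.5432 -0.2462  0.073 ]
[337.6 199.2] [ 0.5397 -0.2566  0.073 ]
[330.69998 219.90001] [ 0.4732 -0.2339  0.073 ]
track ((222.5, 209.0), (50.0, 123.0), 90.0)
[161. 184.] [0.601  0.3251 0.014 ]
[284. 184.] [ 0.6029 -0.0863  0.014 ]
[284. 234.] [ 0.4351 -0.0873  0.014 ]
[161. 234.] [0.4327 0.3156 0.014 ]
mat ((352.37188720703125, 219.2900390625), (58.87950897216797, 37.80347442626953), 9.211027145385742)
[320.2861 233.2356] [ 0.4397 -0.2066  0.003 ]
[326.33737 195.91959] [ 0.5653 -0.228   0.003 ]
[384.45767 205.34448] [ 0.5342 -0.4206  0.003 ]
[378.4064  242.66049] [ 0.4097 -0.3964  0.003 ]
```

```bash
python3 - <<'E'
from h import *
im=np.load('top0.npy'); hsv=cv2.cvtColor(im,cv2.COLOR_RGB2HSV)
H,S,V=[hsv[...,i].astype(int) for i in range(3)]
m=((H>8)&(H<28)&(S>60)&(V>110))
pts=[]
for u in range(341,374):
    v=np.where(m[195:245,u])[0]+195
    if len(v): pts.append(onz('top',u,v.mean(),.073)[:2]); 
pts=np.array(pts); f=cv2.fitLine(pts.astype(np.float32),cv2.DIST_HUBER,0,.01,.01).ravel(); print('handle',f, np.degrees(np.arctan2(-f[0],f[1])), len(pts))
# track edges (outer lower edges approx bed; top of rails z=.026)
g=((H>60)&(H<95)&(S>70))
up=[];lo=[]
for u in list(range(170,190))+list(range(217,280)):
    v=np.where(~g[184:232,u])[0]+184
    up.append(onz('top',u,v.min()-.5,.026)[:2]); lo.append(onz('top',u,v.max()+.5,.026)[:2])
for a in(up,lo):
    a=np.array(a,np.float32); f=cv2.fitLine(a,cv2.DIST_HUBER,0,.01,.01).ravel(); print('edge',f,np.degrees(np.arctan2(-f[0],f[1])), 'x at y=.1', f[2]+(0.1-f[3])*f[0]/f[1])
for v in(196,206,216):
    w=np.where(~g[v,155:300])[0]+155; print(v,onz('top',w.min()-.5,v,.014),onz('top',w.max()+.5,v,.014))
row=im[200:212,155:290].mean(axis=(0,2)).astype(int); print(list(zip(range(155,290),row)))
E
```

```text
handle [ 0.33240965  0.9431351   0.48138997 -0.31649005] -19.415096 33
edge [ 0.01486958 -0.99988943  0.59563005  0.10861412] -179.148 x at y=.1 0.59575814
edge [ 0.01727467 -0.9998508   0.45306736  0.04840995] -179.01018 x at y=.1 0.45217603
196 [0.5599753  0.31779456 0.014     ] [ 0.56197004 -0.08820332  0.014     ]
206 [0.52608617 0.31923154 0.014     ] [ 0.52818766 -0.08838709  0.014     ]
216 [0.4924963  0.31734676 0.014     ] [ 0.49468658 -0.08856932  0.014     ]
[(155, np.int64(119)), (156, np.int64(120)), (157, np.int64(121)), (158, np.int64(120)), (159, np.int64(120)), (160, np.int64(121)), (161, np.int64(121)), (162, np.int64(146)), (163, np.int64(190)), (164, np.int64(213)), (165, np.int64(218)), (166, np.int64(219)), (167, np.int64(219)), (168, np.int64(219)), (169, np.int64(219)), (170, np.int64(220)), (171, np.int64(220)), (172, np.int64(220)), (173, np.int64(220)), (174, np.int64(220)), (175, np.int64(220)), (176, np.int64(221)), (177, np.int64(221)), (178, np.int64(221)), (179, np.int64(222)), (180, np.int64(222)), (181, np.int64(218)), (182, np.int64(206)), (183, np.
[... 1644 characters left out ...]
8, np.int64(215)), (259, np.int64(220)), (260, np.int64(224)), (261, np.int64(225)), (262, np.int64(225)), (263, np.int64(221)), (264, np.int64(215)), (265, np.int64(210)), (266, np.int64(205)), (267, np.int64(198)), (268, np.int64(187)), (269, np.int64(178)), (270, np.int64(192)), (271, np.int64(217)), (272, np.int64(225)), (273, np.int64(226)), (274, np.int64(226)), (275, np.int64(226)), (276, np.int64(226)), (277, np.int64(226)), (278, np.int64(226)), (279, np.int64(226)), (280, np.int64(227)), (281, np.int64(226)), (282, np.int64(225)), (283, np.int64(213)), (284, np.int64(168)), (285, np.int64(128)), (286, np.int64(123)), (287, np.int64(122)), (288, np.int64(122)), (289, np.int64(121))]
```

```bash
python3 - <<'E'
from h import *
print(camera_params('wrist'))
for u in(181.5,193,197.7,208.7,215,233.5,251,270):
    print(u,onz('top',u,206,.014).round(4),onz('top',u,206,.021).round(4), onz('top',u,204,.05).round(4))
E
python3 -m crank '1 -4 1.25 0 0 -3; 2 -8 1.25 0 0 -7; 5.45 -23.45 1.25 0 0 -17.3; 5.45 -23.45 1.25 0 0 -17.3; 5.45 -23.45 1.25 0 0 -17.3; 5.45 -23.45 1.25 0 0 -17.3; 5.45 -23.45 1.25 0 0 -17.3; 5.45 -23.45 1.25 0 0 -17.3; 5.45 -23.45 1.25 0 0 -17.3; 5.45 -23.45 1.25 0 0 -17.3; 5.45 -23.45 1.25 0 0 -17.3; 5.45 -23.45 1.25 0 0 -17.3; 5.45 -23.45 1.25 0 0 -17.3; 5.45 -23.45 1.25 0 0 -17.3; 5.45 -23.45 1.25 0 0 -17.3; 5.45 -23.45 1.25 0 0 -17.3; 5.45 -23.45 1.25 0 0 -17.3; 5.45 -23.45 1.25 0 0 -17.3; 5.45 -23.45 1.25 0 0 -17.3; 5.45 -23.45 1.25 0 0 -17.3' 1
```

```text
{'fx': 325.19226210127806, 'fy': 325.19226210127806, 'cx': 282.66977311069854, 'cy': 207.69108252355682, 'hand_eye': array([[ 9.99999759e-01, -2.57829088e-04,  6.44942558e-04,
        -1.74567748e-05],
       [ 7.31269575e-05,  9.62471534e-01,  2.71382647e-01,
        -7.43089938e-02],
       [-6.90709193e-04, -2.71382534e-01,  9.62471321e-01,
        -1.54703634e-01],
       [ 0.00000000e+00,  0.00000000e+00,  0.00000000e+00,
         1.00000000e+00]])}
181.5 [0.5264 0.2528 0.014 ] [0.5251 0.251  0.021 ] [0.5262 0.2441 0.05  ]
193 [0.5266 0.2146 0.014 ] [0.5253 0.2131 0.021 ] [0.5263 0.2069 0.05  ]
197.7 [0.5267 0.199  0.014 ] [0.5254 0.1975 0.021 ] [0.5264 0.1917 0.05  ]
208.7 [0.5269 0.1625 0.014 ] [0.5256 0.1612 0.021 ] [0.5266 0.1562 0.05  ]
215 [0.527  0.1416 0.014 ] [0.5257 0.1405 0.021 ] [0.5267 0.1358 0.05  ]
233.5 [0.5273 0.0803 0.014 ] [0.526  0.0795 0.021 ] [0.527 0.076 0.05 ]
251 [0.5276 0.0224 0.014 ] [0.5263 0.0218 0.021 ] [0.5273 0.0196 0.05  ]
270 [ 0.5279 -0.0405  0.014 ] [ 0.5266 -0.0407  0.021 ] [ 0.5276 -0.0417  0.05  ]
time: 2.1
ee_pos: [0.4807, -0.3199, 0.2784]
tool_rot: [180.0, 0.1, -19.6]
force: [-0.0, 0.9, 0.0]
width: 0.0932
```

```bash
python3 - <<'E'
from h import *
s=bot.sense(); im=save('wrist','w1'); np.save('w1',im)
print(s['ee_pos'],s['tool_rot'])
im=save('top','t1')
E
```

```text
[ 0.48071429 -0.3199049   0.27842905] [ 1.79998432e+02  9.47178956e-02 -1.95559889e+01]
```

View pics/w1.png

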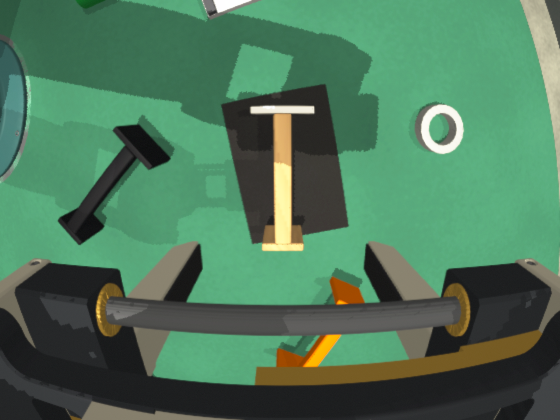

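The wrist view shows the paddle: blade edge at (283,109), foot edge at (283,247), the handle nearly vertical in the image. The mat corners are at about (222,105), (325,85), (348,227) and (252,243).

```bash
cat >> h.py <<'E'
from scipy.spatial.transform import Rotation as Ro
def wz(s,u,v,z):
    p=camera_params('wrist');h=np.array(p['hand_eye']);a=np.array([(u-p['cx'])/p['fx'],(v-p['cy'])/p['fy']]);r=np.hypot(*a)
    d=np.array([*(a/max(r,1e-9)*np.sin(r)),np.cos(r)]);R=Ro.from_euler('xyz',s['tool_rot'],degrees=True).as_matrix()
    o=R@h[:3,3]+s['ee_pos'];d=R@h[:3,:3]@d;return o+d*(z-o[2])/d[2]
E
python3 - <<'E'
from h import *
im=np.load('w1.npy');hsv=cv2.cvtColor(im,cv2.COLOR_RGB2HSV);s=bot.sense()
H,S,V=[hsv[...,i].astype(int) for i in range(3)]
w=(H>8)&(H<28)&(S>60)&(V>110)
pts=[]
for v in range(125,215,3):
    c=np.where(w[v,265:305])[0]+265
    a=wz(s,c.min()-.5,v,.073);b=wz(s,c.max()+.5,v,.073);pts.append((a+b)[:2]/2)
print('width',np.linalg.norm(a-b))
f=cv2.fitLine(np.array(pts,np.float32),cv2.DIST_HUBER,0,.01,.01).ravel();print(f,np.degrees(np.arctan2(-f[0],f[1])))
col=im[:,255:310]
b=((V>150)&(S<60))[95:125,255:310]; k=np.where(b.any(1))[0]+95; print('blade rows',k.min(),k.max())
bl=wz(s,283,k.min()-.5,.073); 
k=np.where(w[225:260,270:300].sum(1)>15)[0]+225; print('foot',k.max()); fo=wz(s,283,k.max()+.5,.073)
print(bl,fo,np.linalg.norm(bl-fo),(bl+fo)/2)
m=((V<75)&(S<120)); k=np.zeros(m.shape,np.uint8); k[80:246,218:352]=m[80:246,218:352]
c=max(cv2.findContours(k,cv2.RETR_EXTERNAL,cv2.CHAIN_APPROX_NONE)[0],key=cv2.contourArea)
c=max([c],key=len); P=np.array([wz(s,*q,.003)[:2] for q in c[:,0]],np.float32)
r=cv2.minAreaRect(P);print('mat',r)
for u,v in((222,105),(325,85),(348,227),(252,243)): print(wz(s,u,v,.003).round(4))
E
```

```text
width 0.020802149772756552
[ 0.33454463  0.9423799   0.4812352  -0.3174734 ] -19.544847
blade rows 106 113
foot 250
[ 0.51157944 -0.23362145  0.073     ] [ 0.45500376 -0.39315612  0.073     ] 0.16926936333036308 [ 0.4832916  -0.31338879  0.073     ]
mat ((0.4903988838195801, -0.30831995606422424), (0.1983785182237625, 0.13969014585018158), 81.43806457519531)
[ 0.4374 -0.202   0.003 ]
[ 0.5735 -0.2228  0.003 ]
[ 0.5436 -0.4189  0.003 ]
[ 0.4069 -0.3959  0.003 ]
```

```bash
python3 -c "
from h import *
s=bot.sense();print(s['ee_pos'],s['tool_rot'],s['time'],s['dq'])"
python3 -m crank '0 0 -1 0 0 0; 0 0 -2 0 0 0; 0 0 -3 0 0 0; 0 0 -4 0 0 0; 0 0 -4 0 0 0;0 0 -4 0 0 0' 1
```

```text
[ 0.4806637  -0.31789361  0.27852202] [-1.79973300e+02  1.08172505e-01 -1.95343887e+01] 2.2 [ 2.47117726 -2.99683058  2.04128399  0.52442789  0.67788584  1.57400645]
time: 2.8
ee_pos: [0.4809, -0.3153, 0.1209]
tool_rot: [-180.0, 0.0, -19.4]
force: [0.4, 0.2, 1.1]
width: 0.0929
```

```bash
python3 -m crank '0.03 0.03 -0.7 0 0 0; 0.03 0.03 -1.2 0 0 0; 0.03 0.03 -1.5 0 0 0; 0.03 0.03 -1.65 0 0 0; 0.03 0.03 -1.65 0 0 0' 1; python3 - <<'E'
from h import *
im=save('wrist','w2');s=bot.sense();print(s['ee_pos'])
E
```

```text
time: 3.3
ee_pos: [0.4823, -0.3151, 0.0546]
tool_rot: [180.0, -0.0, -19.4]
force: [-0.6, 0.0, -0.1]
width: 0.0933
[ 0.48242421 -0.31528906  0.05494916]
```

View pics/w2.png

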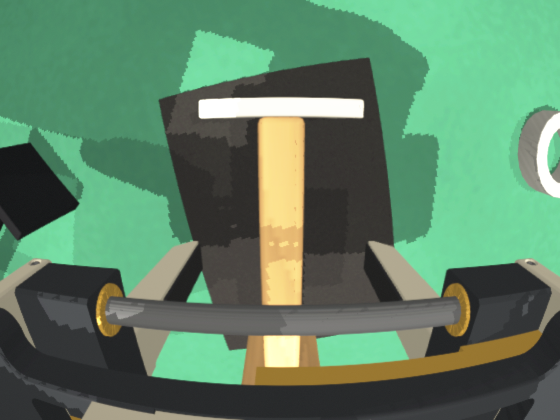

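The handle lies centred between the fingers at column 282, with the blade at row 107. Closing.

```bash
python3 -m crank '0 0 0 0 0 0; 0 0 0 0 0 0; 0 0 0 0 0 0;0 0 0 0 0 0;0 0 0 0 0 0;0 0 0 0 0 0;0 0 0 0 0 0;0 0 0 0 0 0' 0
python3 -m crank '0 0 0.2 0 0 0; 0 0 0.5 0 0 0; 0 0 1 0 0 0; 0 0 1.5 0 0 0; 0 0 1.5 0 0 0;0 0 1.5 0 0 0'
python3 - <<'E'
from h import *
s=bot.sense();im=save('wrist','w3');np.save('w3',im);print(s['ee_pos'],s['tool_rot'],s['force'],s['moment'])
for v in range(95,112): print(v,im[v,282],end=' ')
for v in(97,98,99,100,101): print(v,wz(s,282,v,s['ee_pos'][2]+.018).round(4))
E
```

```text
time: 4.15
ee_pos: [0.482, -0.315, 0.0536]
tool_rot: [180.0, -0.0, -19.4]
force: [-0.6, 0.4, 0.4]
width: 0.0337
time: 4.75
ee_pos: [0.482, -0.3151, 0.1139]
tool_rot: [180.0, -0.0, -19.4]
force: [1.2, 0.3, -2.6]
width: 0.0197
[ 0.48199283 -0.31506261  0.11385085] [ 1.79985404e+02 -4.09006252e-02 -1.94033477e+01] [ 1.19628058  0.33861421 -2.58261196] [-0.05402002  0.11030062  0.05298363]
95 [51 50 46] 96 [54 52 48] 97 [53 52 47] 98 [60 58 54] 99 [125 122 109] 100 [237 233 217] 101 [253 252 244] 102 [254 253 247] 103 [254 253 247] 104 [254 253 247] 105 [254 253 247] 106 [254 253 247] 107 [254 253 247] 108 [254 253 246] 109 [254 253 246] 110 [254 253 246] 111 [254 252 246] 97 [ 0.5109 -0.2357  0.1319]
98 [ 0.5108 -0.2361  0.1319]
99 [ 0.5107 -0.2365  0.1319]
100 [ 0.5105 -0.2369  0.1319]
101 [ 0.5104 -0.2373  0.1319]
```

View pics/w3.png

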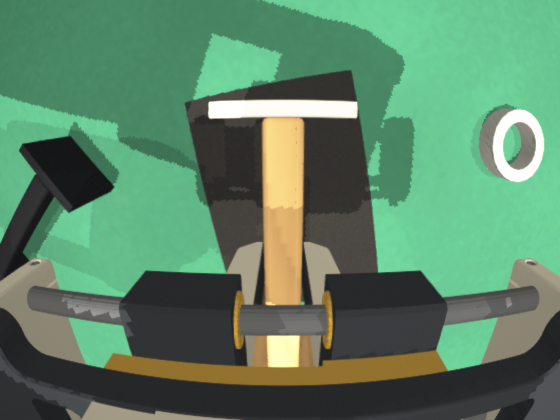

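```bash
python3 - <<'E'
from h import *
s=bot.sense()
for dz in(.018,.01,.004,0,-.004,-.008): 
    a=wz(s,208.5,104,s['ee_pos'][2]+dz);b=wz(s,357.5,104,s['ee_pos'][2]+dz);print(dz,np.linalg.norm(a-b))
im=save('side','s3');print(bot.sense()['width'])
save('','s3c',cv2.resize(im[180:320,260:400],None,fx=4,fy=4))
E
```

```text
0.018 0.06269984234667028
0.01 0.0663688823512132
0.004 0.06912066235462042
0 0.07095518235689184
-0.004 0.07278970235916334
-0.008 0.07462422236143489
0.019464725911544307
```

View pics/s3c.png

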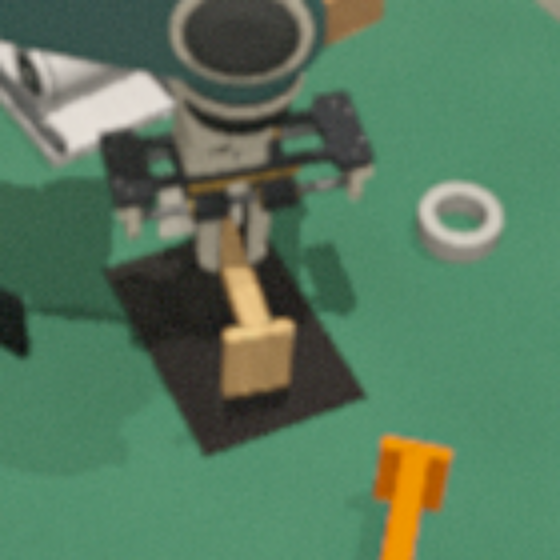

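The fingers closed late, during the lift, so they hold the handle about 16 mm too high (its top is 2 mm above the TCP instead of 18 mm). I'll set the paddle down and regrip it.

```bash
python3 -m crank '0 0 -0.4 0 0 0; 0 0 -0.8 0 0 0; 0 0 -0.95 0 0 0; 0 0 -1.05 0 0 0; 0 0 -1.05 0 0 0;0 0 -1.05 0 0 0'
python3 -m crank '0 0 0 0 0 0; 0 0 0 0 0 0; 0 0 0 0 0 0;0 0 0 0 0 0;0 0 0 0 0 0;0 0 -0.2 0 0 0;0 0 -0.45 0 0 0;0 0 -0.45 0 0 0' 1
python3 -m crank '0 0 0 0 0 0; 0 0 0 0 0 0; 0 0 0 0 0 0;0 0 0 0 0 0;0 0 0 0 0 0;0 0 0 0 0 0;0 0 0 0 0 0;0 0 0 0 0 0;0 0 0 0 0 0;0 0 0 0 0 0;0 0 0 0 0 0;0 0 0 0 0 0;0 0 0 0 0 0;0 0 0 0 0 0' 0
```

```text
time: 5.45
ee_pos: [0.4821, -0.3151, 0.0718]
tool_rot: [180.0, -0.0, -19.4]
force: [0.2, 0.2, -1.7]
width: 0.0195
time: 6.25
ee_pos: [0.4812, -0.3145, 0.0515]
tool_rot: [-180.0, 0.1, -19.4]
force: [0.2, -0.1, 0.2]
width: 0.0789
time: 7.65
ee_pos: [0.4819, -0.315, 0.0536]
tool_rot: [180.0, 0.0, -19.4]
force: [0.4, -1.0, -0.7]
width: 0.02
```

```bash
python3 -m crank '0 0 0.2 0 0 0; 0 0 0.5 0 0 0; 0 0 1 0 0 0; 0 0 1.5 0 0 0; 0 0 1.5 0 0 0;0 0 1.5 0 0 0;0 0 1.5 0 0 0'
python3 - <<'E'
from h import *
s=bot.sense();im=save('wrist','w4');np.save('w4',im);print(s['ee_pos'],s['tool_rot'],s['force'],s['moment'])
V=im.min(2); 
k=np.zeros(V.shape,np.uint8);k[85:122,150:400]=(V>150)[85:122,150:400]
c=max(cv2.findContours(k,cv2.RETR_EXTERNAL,2)[0],key=cv2.contourArea);print(cv2.boundingRect(c),cv2.minAreaRect(c))
x,y,w,h=cv2.boundingRect(c)
for dz in(.022,.018,.014):
    z=s['ee_pos'][2]+dz;print(dz,np.linalg.norm(wz(s,x-.5,y+h/2,z)-wz(s,x+w-.5,y+h/2,z)), wz(s,282,y-.5,z),np.hypot(*(wz(s,282,y-.5,z)-s['ee_pos'])[:2]))
E
```

```text
time: 8.35
ee_pos: [0.4816, -0.3148, 0.1127]
tool_rot: [-180.0, 0.1, -19.4]
force: [-0.1, -0.3, -0.9]
width: 0.0199
[ 0.4815987  -0.31479816  0.1126983 ] [-1.79983159e+02  6.47978600e-02 -1.94062234e+01] [-0.0847219  -0.32467163 -0.90473333] [-0.06865653  0.08861781  0.02293425]
(200, 98, 166, 21) ((282.5, 108.0), (20.0, 165.0), 90.0)
0.022 0.06816475113512875 [ 0.51043354 -0.23587128  0.1346983 ] 0.08402916686808336
0.018 0.07021904869811355 [ 0.51050303 -0.23562391  0.1306983 ] 0.08428535964471827
0.014 0.07227334626109834 [ 0.51057251 -0.23537655  0.1266983 ] 0.08454155695949218
```

View pics/w4.png

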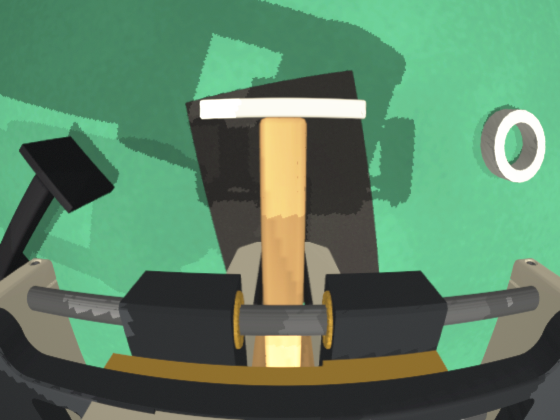

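The paddle is now held as planned: handle top 18 mm above the TCP, blade face 84.5 mm ahead of it. Moving behind the roller, staying high.

```bash
python3 -m crank '0.2 0.5 0.2 0 0 0.6; 0.5 1.2 0.5 0 0 1.5; 0.8 2 0.5 0 0 2.5; 1.1 2.8 0.5 0 0 3.3; 1.25 3.3 0.5 0 0 4.06; 1.25 3.5 0.5 0 0 4.06;1.25 3.5 0.5 0 0 4.06;1.25 3.5 0.5 0 0 4.06;1.25 3.5 0.5 0 0 4.06'
python3 - <<'E'
from h import *
s=bot.sense();im=save('wrist','w5');np.save('w5',im);print(s['ee_pos'],s['tool_rot'],s['force'],s['moment'])
E
```

```text
time: 9.3
ee_pos: [0.5316, -0.1759, 0.1335]
tool_rot: [180.0, 0.0, 0.8]
force: [-0.1, -0.2, -1.9]
width: 0.0201
[ 0.53163706 -0.17591535  0.13347468] [1.79996874e+02 1.70464122e-02 7.86389165e-01] [-0.09432038 -0.23207812 -1.91865128] [-0.06782868  0.05594295  0.01363474]
```

View pics/w5.png

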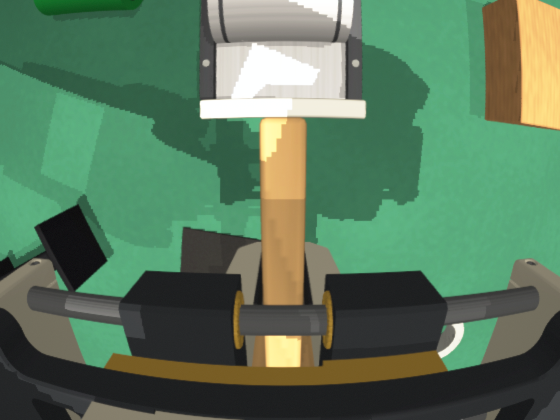

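The wrist view shows the track centred ahead of the blade: rail screws at (206,63) and (356,62), blade centred at column 282.5, roller at row 20.

```bash
python3 - <<'E'
from h import *
s=bot.sense();im=np.load('w5.npy')
for v in (50,62,80): print(v,[ (u,int(im[v,u].mean())) for u in list(range(196,220))+list(range(342,368))])
a=wz(s,206,63,.026);b=wz(s,356,62,.026);print(a,b,(a+b)/2,np.degrees(np.arctan2((b-a)[1],(b-a)[0])))
hsv=cv2.cvtColor(im,cv2.COLOR_RGB2HSV);g=(hsv[...,0]>55)&(hsv[...,0]<95)&(hsv[...,1]>70)
for v in(45,55,65,75,85):
    l=np.where(~g[v,180:280])[0].min()+179.5; 
    r=np.where(~g[v,300:400])[0].max()+300.5
    A=wz(s,l,v,.026);B=wz(s,r,v,.026);print(v,l,r,A.round(4),B.round(4),((A+B)/2).round(4))
E
```

```text
50 [(196, 86), (197, 86), (198, 84), (199, 75), (200, 75), (201, 76), (202, 76), (203, 78), (204, 78), (205, 78), (206, 80), (207, 80), (208, 80), (209, 80), (210, 80), (211, 80), (212, 78), (213, 63), (214, 47), (215, 62), (216, 135), (217, 209), (218, 214), (219, 212), (342, 175), (343, 174), (344, 171), (345, 128), (346, 60), (347, 49), (348, 67), (349, 77), (350, 79), (351, 80), (352, 81), (353, 81), (354, 82), (355, 81), (356, 81), (357, 82), (358, 80), (359, 80), (360, 82), (361, 80), (362, 83), (363, 84), (364, 85), (365, 85), (366, 85), (367, 84)]
62 [(196, 86), (197, 75), (198, 73), (199, 75), (200, 76), (201, 78), (202, 120), (203, 177), (204, 183), (205, 183), (206, 184), (207, 184), (208, 179), (209, 141), (210, 89), (211, 82), (212, 78), (213, 63), (214, 47), (215, 70), (216, 161), (217, 211), (218, 214), (219, 212), (342, 176), (343, 175), (344, 167), (345, 125), (346, 57), (347, 47), (348, 66), (349, 79), (350, 81), (351, 98), (352, 163), (353, 186), (354, 188), (355, 188), (356, 188), (357, 188), (358, 179), (359, 114), (360, 84), (361, 80), (362, 79), (363, 82), (364
[... 499 characters left out ...]
2), (359, 81), (360, 82), (361, 78), (362, 80), (363, 83), (364, 83), (365, 82), (366, 83), (367, 84)]
[ 0.46920979 -0.05442453  0.026     ] [ 0.59000103 -0.0521298   0.026     ] [ 0.52960541 -0.05327717  0.026     ] 1.0883445019077014
45 199.5 361.5 [ 0.4634 -0.0386  0.026 ] [ 0.5945 -0.0372  0.026 ] [ 0.529  -0.0379  0.026 ]
55 199.5 361.5 [ 0.4636 -0.0473  0.026 ] [ 0.5946 -0.0458  0.026 ] [ 0.5291 -0.0465  0.026 ]
65 198.5 361.5 [ 0.4629 -0.0557  0.026 ] [ 0.5946 -0.0543  0.026 ] [ 0.5288 -0.055   0.026 ]
75 198.5 361.5 [ 0.4631 -0.0642  0.026 ] [ 0.5947 -0.0627  0.026 ] [ 0.5289 -0.0634  0.026 ]
85 198.5 361.5 [ 0.4632 -0.0726  0.026 ] [ 0.5948 -0.071   0.026 ] [ 0.529  -0.0718  0.026 ]
```

```bash
python3 -m crank '0 0 -0.4 0 0 0.03; 0 0 -0.8 0 0 0.03; 0 0 -1.1 0 0 0.03; 0 0 -1.36 0 0 0.03; 0 0 -1.36 0 0 0.03; 0 0.2 -1.36 0 0 0.03; 0 0.4 -1.36 0 0 0.03; 0 0.55 -1.36 0 0 0.03; -0.01 0.7 -1.36 0 0 0.03; -0.01 0.8 -1.36 0 0 0.03; -0.01 0.8 -1.36 0 0 0.03; -0.01 0.8 -1.36 0 0 0.03'
python3 - <<'E'
from h import *
s=bot.sense();im=save('wrist','w6');np.save('w6',im);print(s['ee_pos'],s['tool_rot'],s['force'],s['moment'])
im=save('side','s6')
save('','s6c',cv2.resize(im[120:260,200:340],None,fx=4,fy=4))
E
```

```text
time: 10.55
ee_pos: [0.5316, -0.143, 0.0794]
tool_rot: [180.0, -0.0, 1.1]
force: [-0.6, -0.1, -1.7]
width: 0.0196
[ 0.53159709 -0.14299094  0.07936489] [ 1.79992233e+02 -9.80288044e-03  1.05696356e+00] [-0.60231289 -0.06137702 -1.68042906] [-0.05352786  0.07558384 -0.01103273]
```

View pics/w6.png

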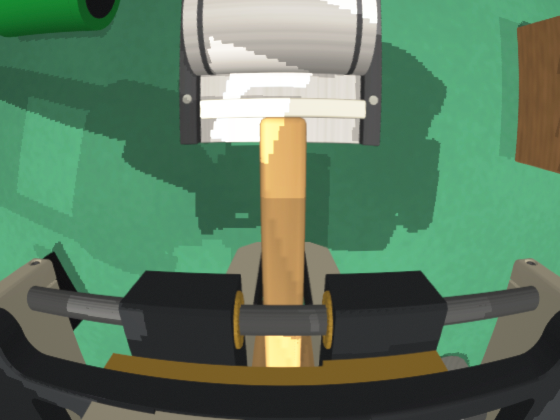

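View pics/s6c.png

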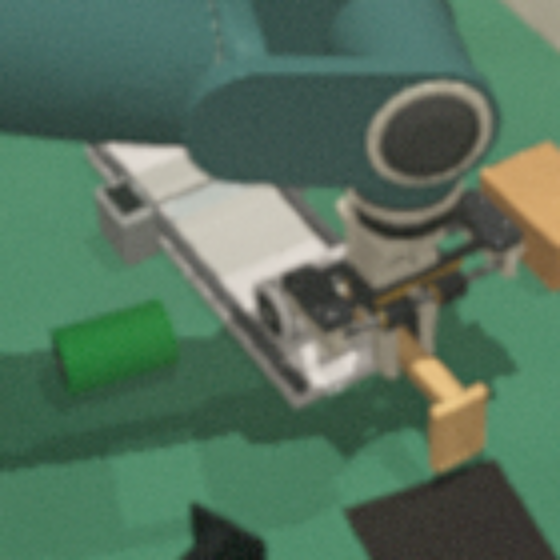

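The wrist view shows the blade (row 108) within the rails with the roller just ahead (its rear edge at about row 75). Starting the slow push.

```bash
python3 -m crank '0 0.07 0 0 0 0; 0 0.14 0 0 0 0; 0 0.21 0 0 0 0; 0 0.28 0 0 0 0; -0.01 0.34 0 0 0 0; -0.01 0.40 0 0 0 0; -0.01 0.46 0 0 0 0; -0.01 0.52 0 0 0 0; -0.01 0.58 0 0 0 0; -0.02 0.65 0 0 0 0; -0.02 0.72 0 0 0 0; -0.02 0.79 0 0 0 0; -0.02 0.86 0 0 0 0; -0.02 0.93 0 0 0 0; -0.03 1 0 0 0 0; -0.03 1.07 0 0 0 0; -0.03 1.14 0 0 0 0; -0.03 1.21 0 0 0 0; -0.03 1.28 0 0 0 0; -0.03 1.35 0 0 0 0'
python3 - <<'E'
from h import *
s=bot.sense();im=save('wrist','w7');np.save('w7',im);print(s['ee_pos'],s['tool_rot'],s['force'],s['moment'])
E
```

```text
time: 12.65
ee_pos: [0.5304, -0.0888, 0.0793]
tool_rot: [-180.0, -0.0, 1.0]
force: [0.1, 0.2, -0.3]
width: 0.0197
[ 0.53035221 -0.08877433  0.0792646 ] [-1.79999031e+02 -7.14103552e-04  1.04534080e+00] [ 0.06753825  0.23140104 -0.33085191] [-0.0896969   0.04339334 -0.01178529]
```

View pics/w7.png

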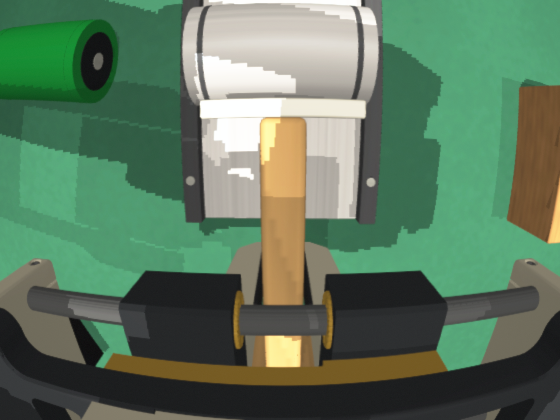

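The roller lies against the blade, square and centred. Continuing.

```bash
python3 -m crank '0 0.07 0 0 0 0; 0 0.14 0 0 0 0; 0 0.21 0 0 0 0; 0 0.28 0 0 0 0; -0.01 0.35 0 0 0 0; -0.01 0.42 0 0 0 0; -0.01 0.49 0 0 0 0; -0.01 0.56 0 0 0 0; -0.01 0.63 0 0 0 0; -0.01 0.7 0 0 0 0; -0.01 0.77 0 0 0 0; -0.01 0.84 0 0 0 0; -0.02 0.91 0 0 0 0; -0.02 0.98 0 0 0 0; -0.02 1.05 0 0 0 0; -0.02 1.12 0 0 0 0; -0.02 1.19 0 0 0 0; -0.02 1.26 0 0 0 0; -0.02 1.33 0 0 0 0; -0.02 1.4 0 0 0 0'
python3 -m crank '0 0.07 0 0 0 0; 0 0.14 0 0 0 0; 0 0.21 0 0 0 0; 0 0.28 0 0 0 0; -0.01 0.35 0 0 0 0; -0.01 0.42 0 0 0 0; -0.01 0.49 0 0 0 0; -0.01 0.56 0 0 0 0; -0.01 0.63 0 0 0 0; -0.01 0.7 0 0 0 0; -0.01 0.77 0 0 0 0; -0.01 0.84 0 0 0 0; -0.02 0.91 0 0 0 0; -0.02 0.98 0 0 0 0; -0.02 1.05 0 0 0 0; -0.02 1.12 0 0 0 0; -0.02 1.19 0 0 0 0; -0.02 1.26 0 0 0 0; -0.02 1.33 0 0 0 0; -0.02 1.4 0 0 0 0'
python3 - <<'E'
from h import *
s=bot.sense();im=save('wrist','w8');np.save('w8',im);print(s['ee_pos'],s['tool_rot'],s['force'],s['moment'])
im=save('top','t8');save('','t8c',cv2.resize(im[165:250,150:400],None,fx=3.2,fy=3.2,interpolation=cv2.INTER_CUBIC))
E
```

```text
time: 14.7
ee_pos: [0.5295, -0.0328, 0.0792]
tool_rot: [180.0, 0.0, 1.0]
force: [-0.0, -1.4, -1.1]
width: 0.0196
time: 16.7
ee_pos: [0.5287, 0.0232, 0.0792]
tool_rot: [-180.0, 0.0, 1.0]
force: [-0.1, -2.2, -2.4]
width: 0.0197
[0.52873512 0.02319428 0.07923214] [-1.79999692e+02  2.09150696e-03  1.04291093e+00] [-0.07205997 -2.17750373 -2.3633891 ] [-0.16578148  0.04432437 -0.03621656]
```

View pics/w8.png

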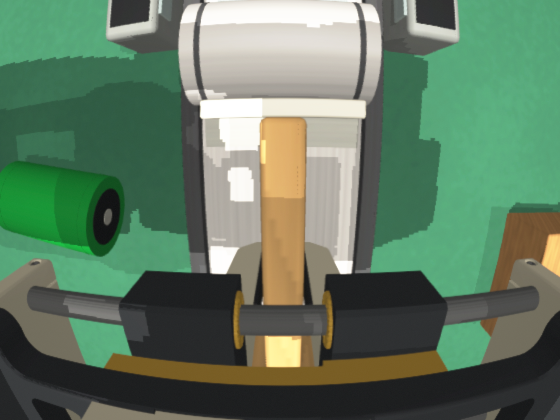

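View pics/t8c.png

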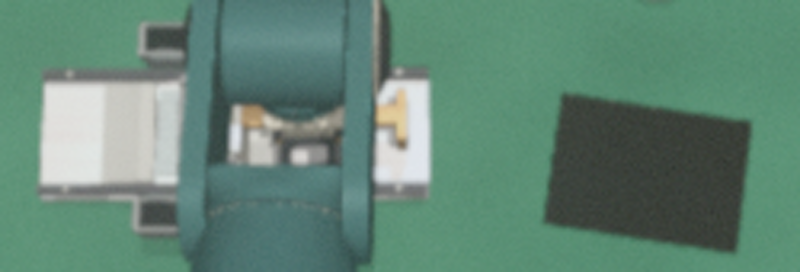

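```bash
python3 - <<'E'
from h import *
s=bot.sense();im=np.load('w8.npy')
save('','w8c',cv2.resize(im[0:120,90:480],None,fx=2,fy=2,interpolation=cv2.INTER_CUBIC))
for u,v in((120,39),(160,36),(400,36),(445,40)): print(u,v,wz(s,u,v,.056).round(4))
for u in(125,150,410,440): print(u,[int(x) for x in im[25:60,u].mean(1)])
E
```

```text
120 39 [0.4318 0.1496 0.056 ]
160 36 [0.4581 0.148  0.056 ]
400 36 [0.5936 0.15   0.056 ]
445 40 [0.6228 0.1524 0.056 ]
125 [197, 215, 216, 217, 216, 215, 213, 206, 197, 189, 178, 160, 134, 107, 92, 89, 78, 75, 76, 76, 76, 79, 100, 111, 112, 112, 114, 125, 127, 127, 129, 129, 118, 90, 84]
150 [214, 215, 213, 205, 196, 187, 179, 159, 106, 86, 77, 77, 76, 77, 76, 76, 77, 77, 76, 76, 75, 75, 75, 75, 76, 75, 74, 78, 83, 83, 84, 84, 83, 83, 84]
410 [180, 180, 179, 180, 177, 171, 164, 154, 135, 116, 97, 90, 89, 89, 88, 89, 89, 88, 88, 87, 88, 86, 86, 79, 82, 87, 86, 83, 77, 82, 83, 82, 83, 83, 82]
440 [50, 68, 159, 212, 216, 216, 215, 216, 214, 207, 198, 189, 181, 170, 145, 119, 95, 90, 89, 89, 88, 89, 88, 92, 115, 127, 129, 128, 127, 126, 127, 126, 126, 127, 127]
```

View pics/w8c.png

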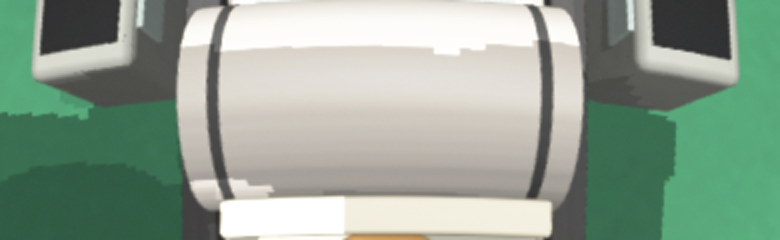

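Two views put the nest at y ≈ 0.1805, so the roller is about 43 mm short of the seat. Final push slowly, until the roller is about 12 mm from the seat and tips in.

```bash
python3 -m crank '0 0.05 0 0 0 0; 0 0.10 0 0 0 0; 0 0.15 0 0 0 0; 0 0.2 0 0 0 0; 0 0.25 0 0 0 0; 0 0.3 0 0 0 0; -0.01 0.35 0 0 0 0; -0.01 0.4 0 0 0 0; -0.01 0.45 0 0 0 0; -0.01 0.5 0 0 0 0; -0.01 0.55 0 0 0 0; -0.01 0.6 0 0 0 0; -0.01 0.65 0 0 0 0; -0.01 0.69 0 0 0 0; -0.01 0.73 0 0 0 0; -0.01 0.76 0 0 0 0; -0.01 0.76 0 0 0 0; -0.01 0.76 0 0 0 0'
python3 - <<'E'
from h import *
s=bot.sense();im=save('wrist','w9');np.save('w9',im);print(s['ee_pos'],s['tool_rot'],s['force'],s['moment'])
E
```

```text
time: 18.6
ee_pos: [0.5283, 0.0534, 0.0793]
tool_rot: [180.0, -0.0, 1.0]
force: [-0.1, 0.6, -1.1]
width: 0.0193
[0.52834206 0.0533526  0.07925044] [ 1.79998001e+02 -1.08421828e-03  1.04345256e+00] [-0.07670166  0.63357419 -1.14005703] [-0.03438523  0.04270815  0.03816719]
```

View pics/w9.png

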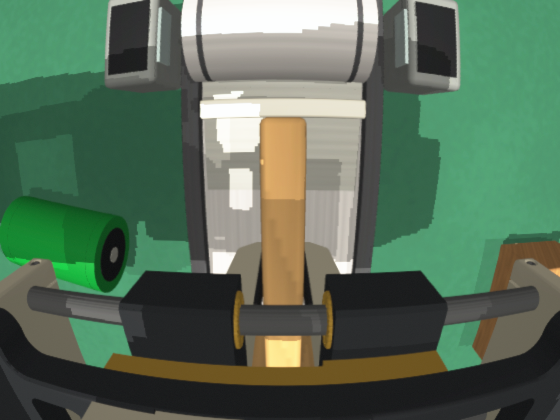

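The roller has rolled off the blade: its rear edge is at row 80 and the blade at row 99, and it lies between the light heads. Backing off straight along the track, then raising.

```bash
python3 -m crank '0 -0.1 0 0 0 0; 0 -0.3 0 0 0 0; 0.01 -0.6 0 0 0 0; 0.02 -1 0 0 0 0; 0.03 -1.5 0 0 0 0; 0.04 -2.1 0 0 0 0; 0.05 -2.8 0 0 0 0; 0.06 -3.5 0 0 0 0; 0.08 -4.3 0 0 0 0; 0.09 -5 0.2 0 0 0; 0.09 -5.6 0.8 0 0 0; 0.09 -6 1.2 0 0 0; 0.09 -6 1.2 0 0 0;0.09 -6 1.2 0 0 0'
python3 - <<'E'
from h import *
s=bot.sense();print(s['ee_pos'],s['tool_rot'],s['force'])
im=save('top','t10');np.save('t10',im);save('','t10c',cv2.resize(im[165:250,150:400],None,fx=3.2,fy=3.2,interpolation=cv2.INTER_CUBIC))
im=save('side','s10');save('','s10c',cv2.resize(im[120:260,200:340],None,fx=4,fy=4))
E
```

```text
time: 20.05
ee_pos: [0.5318, -0.1867, 0.1271]
tool_rot: [-180.0, -0.0, 1.0]
force: [-0.4, 0.6, -2.1]
width: 0.0198
[ 0.5318435  -0.18673785  0.1270722 ] [-1.79992242e+02 -1.68674376e-02  1.00134979e+00] [-0.39958433  0.61217077 -2.12551959]
```

View pics/t10c.png

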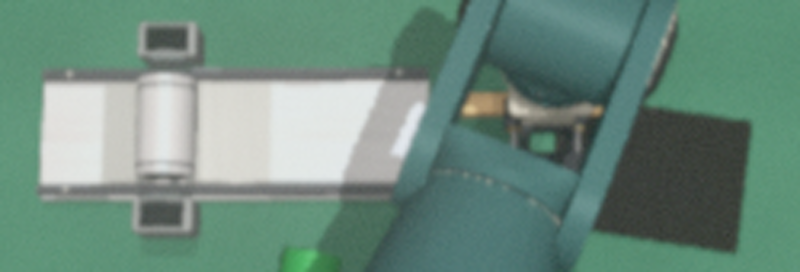

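View pics/s10c.png

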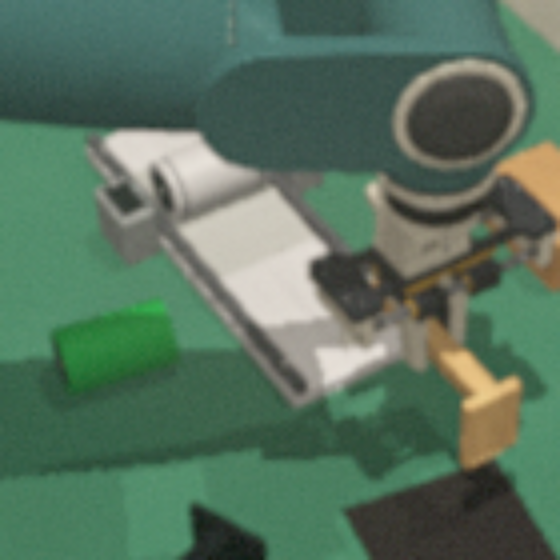

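The roller sits in the gap between the light heads (crop x 137–195). Taking the paddle back over the mat.

```bash
python3 -m crank '-0.2 -0.5 0.1 0 0 -0.4; -0.4 -1.2 0.1 0 0 -0.8; -0.7 -2 0.1 0 0 -1.3; -1 -2.7 0.1 0 0 -1.7; -1.1 -3.08 0.1 0 0 -1.92; -1.1 -3.08 0 0 0 -1.92; -1.1 -3.08 -0.5 0 0 -1.92; -1.1 -3.08 -1 0 0 -1.92; -1.1 -3.08 -1.4 0 0 -1.92; -1.1 -3.08 -1.6 0 0 -1.92; -1.1 -3.08 -1.7 0 0 -1.92; -1.1 -3.08 -1.75 0 0 -1.92; -1.1 -3.08 -1.75 0 0 -1.92'
python3 - <<'E'
from h import *
s=bot.sense();print(s['ee_pos'],s['tool_rot'],s['force'])
save('wrist','w11')
E
```

```text
time: 21.45
ee_pos: [0.4882, -0.3099, 0.0577]
tool_rot: [180.0, -0.0, -8.5]
force: [-0.1, -0.5, -1.1]
width: 0.0197
[ 0.48821711 -0.30986244  0.05767464] [ 1.79987443e+02 -3.07880466e-02 -8.54714468e+00] [-0.07351787 -0.53642985 -1.12952841]
```

View pics/w11.png

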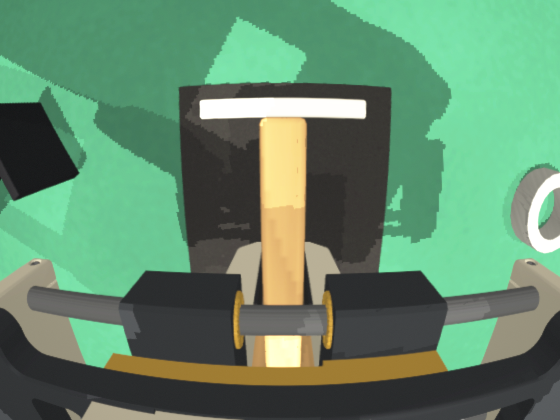

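The paddle is centred over the mat, whose edges are at columns 180 and 390. Lowering the last 4 mm.

```bash
python3 -m crank '0 0 -0.03 0 0 0; 0 0 -0.06 0 0 0; 0 0 -0.09 0 0 0; 0 0 -0.1 0 0 0; 0 0 -0.1 0 0 0; 0 0 -0.1 0 0 0'
```

```text
time: 22.1
ee_pos: [0.4881, -0.3099, 0.0536]
tool_rot: [180.0, -0.0, -8.6]
force: [-1.2, 0.7, 4.6]
width: 0.0197
```

Contact with the mat: the force went from about -1 N to +4.6 N. Releasing slowly, then going straight up.

```bash
python3 -m crank '0 0 0 0 0 0; 0 0 0 0 0 0; 0 0 0 0 0 0;0 0 0 0 0 0;0 0 0 0 0 0;0 0 0 0 0 0;0 0 0 0 0 0;0 0 0 0 0 0;0 0 0 0 0 0;0 0 0 0 0 0;0 0 0.3 0 0 0;0 0 0.8 0 0 0;0 0 1.5 0 0 0;0 0 2.4 0 0 0;0 0 3.4 0 0 0;0 0 4 0 0 0;0 0 4 0 0 0;0 0 4 0 0 0' 1
python3 - <<'E'
from h import *
s=bot.sense();print(s['ee_pos'],s['force'])
save('wrist','w12')
E
python3 -m crank '-0.5 -0.5 0.5 0 0 0;-1 -2 1 0 0 0;-2 -3 1 0 0 0;-2 -4 1 0 0 0;-2 -5 1 0 0 0;-2 -6 1 0 0 0;-2 -6 1 0 0 0;-2 -6 1 0 0 0'
python3 - <<'E'
from h import *
im=save('top','t13');np.save('t13',im);save('','t13c',cv2.resize(im[165:250,150:400],None,fx=3.2,fy=3.2,interpolation=cv2.INTER_CUBIC))
im=save('side','s13');save('','s13c',cv2.resize(im[120:300,190:370],None,fx=3.2,fy=3.2))
E
```

```text
time: 23.9
ee_pos: [0.488, -0.3099, 0.2139]
tool_rot: [180.0, -0.1, -8.6]
force: [0.6, 0.7, -0.4]
width: 0.0929
[ 0.48795438 -0.3098672   0.21385469] [ 0.60652264  0.67282142 -0.42980319]
time: 24.75
ee_pos: [0.4075, -0.55, 0.2511]
tool_rot: [-179.9, 0.1, -8.6]
force: [0.0, 0.4, -0.8]
width: 0.0937
```

View pics/w12.png

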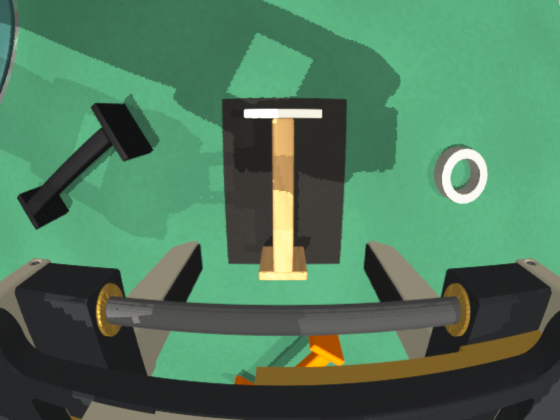

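View pics/t13c.png

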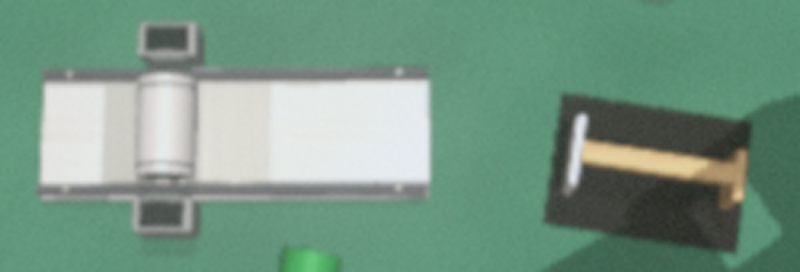

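View pics/s13c.png

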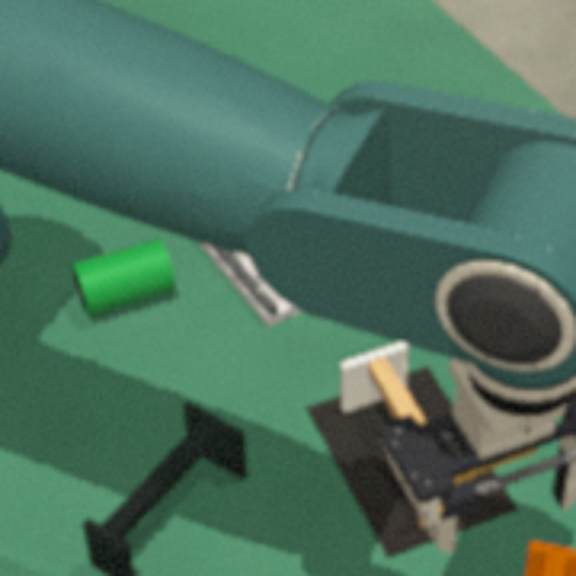

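```bash
python3 - <<'E'
from h import *
im=np.load('t13.npy').astype(int)
for v in(192,196,200,204,208,212):
    r=im[v,185:220].mean(1); g=np.diff(r); l=185.5+np.argmin(g[:14]); q=np.argmax(g[17:])+17+185.5
    a=onz('top',l,v,.05);b=onz('top',q,v,.05);print(v,l,q,a.round(4),b.round(4),((a+b)/2).round(4))
c=cv2.cvtColor(np.load('t13.npy'),cv2.COLOR_RGB2HSV);H,S,V=[c[...,i].astype(int) for i in range(3)]
w=(H>8)&(H<28)&(S>60)&(V>100)
k=np.zeros(w.shape,np.uint8);k[195:245,330:390]=w[195:245,330:390]
b=cv2.boundingRect(k);print('wood',b)
print(onz('top',327.5+2,209,.073),onz('top',b[0]+b[2],219.5,.073), bot.sense()['dq'].round(2),bot.sense()['time'])
E
```

```text
192 192.5 211.5 [0.566  0.2103 0.05  ] [0.5663 0.1485 0.05  ] [0.5661 0.1794 0.05  ]
196 191.5 211.5 [0.5527 0.2129 0.05  ] [0.553 0.148 0.05 ] [0.5529 0.1805 0.05  ]
200 191.5 211.5 [0.5395 0.2124 0.05  ] [0.5398 0.1476 0.05  ] [0.5397 0.18   0.05  ]
204 191.5 211.5 [0.5263 0.2118 0.05  ] [0.5267 0.1471 0.05  ] [0.5265 0.1794 0.05  ]
208 191.5 211.5 [0.5132 0.2112 0.05  ] [0.5135 0.1466 0.05  ] [0.5134 0.1789 0.05  ]
212 191.5 211.5 [0.5001 0.2106 0.05  ] [0.5004 0.1462 0.05  ] [0.5003 0.1784 0.05  ]
wood (332, 208, 52, 22)
[ 0.50798942 -0.23055955  0.073     ] [ 0.47537606 -0.4009619   0.073     ] [ 0.53 -0.98  0.02 -0.1   0.11  0.03] 24.85
```

The roller centre measures y = 0.179–0.180 against a seat of 0.1805. The paddle midpoint is about (0.491, -0.316), over the mat, and its 0.173 m length fits an upright paddle. Handing in.

```bash
python3 -m crank '-2 -6 1 0 0 0' >/dev/null 2>&1 --help; python3 -m crank '0 0 0 0 0 0;0 0 0 0 0 0;0 0 0 0 0 0;0 0 0 0 0 0'; python3 -c "
from bench import sign_off; print(sign_off())"
```

```text
time: 25.25
ee_pos: [0.4081, -0.5495, 0.2535]
tool_rot: [180.0, -0.0, -8.5]
force: [0.2, -0.2, -0.8]
width: 0.093
the job is handed in; nothing more can be done
None
```

I pushed the roller up the ramp into the nest, stood the paddle back on its mat, let go, and handed the job in at 25.3 s of the 64 s allowed. The hand-in gave no verdict.

**What I did**
- I picked the wooden paddle with the white blade.
- My first grip sat about 16 mm too high because I began lifting before the fingers had closed. I set the paddle back on its mat, regripped it and lifted again before touching the roller.
- I pushed the roller at about 20–30 mm/s until it rolled off the blade into the gap, then backed off straight along the track.
- I set the paddle down near the middle of the mat, released it and moved the arm clear.

**Last checks**
- **Roller:** its centre measured y ≈ 0.179–0.180 m. I estimated the seat at about 0.1805 m from the top and wrist views. It lies square between the light heads.
- **Paddle:** it stands upright. The middle of its handle is at about (0.49, −0.31) m and the mat's centre at (0.490, −0.308) m. The along-mat position reads −0.310 from the tool and −0.316 from the top view, a 6 mm disagreement that is well within limits.
- **Robot:** it stands clear with the gripper open.
- **Not checked:**
  - The arm blocked the side camera's view of the nest, so the roller's final height was not confirmed from there.
  - I did not re-measure the bottle, carton and ring, but no move came near them.
- **Stray command:** just before hand-in I typed a leftover move with a help flag. The clock and pose show it did not move the arm.

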